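# Turn a bag base over in the turnover cradle

### The arm

A 7-joint arm with a two-finger parallel gripper is mounted at the origin on the work surface. World frame = base frame: x ahead of the robot, y to its left, z up, the work surface at z = 0. Lengths are in m, angles in rad, forces in N, time in s.
With the tool pointing down it reaches from about 0.425 to 0.925 m from the base axis. Payload 6.8 kg.
Tool frame: the origin (TCP) lies at the very end of the fingers, on their centre line; the grasp point (between the pads) lies 19 mm behind it; z points along the fingers, y is the line along which they close (so a half turn about z gives the same grasp; the last joint's range is limited). The gripper opens to 85 mm and grips with 20 to 120 N. Pads are 22 mm wide; open, the fingers measure 114 mm over their backs; the gripper's body (76 mm by 85 mm) begins 54 mm behind the grasp point. The pads swing forward as they close: fully open they stand 13 mm farther back than shut.
Start: joints at [-1.355, 0.477, 0.022, 1.555, -0.011, 1.109, -0.083], TCP at [0.215, 0.64, 0.231] pointing down, gripper open.
Joint ranges: [-2.96, 2.96], [-0.34, 2.1], [-1.41, 1.46], [0.24, 2.44], [-1.37, 4.51], [0.17, 1.92], [-2.96, 2.96]. Speed limits (rad/s): [2.39, 2.39, 3.14, 3.14, 3.14, 3.14, 3.14].

### API

Orientations are given as a unit quaternion [w, x, y, z].
In Python, from station import bot gives the robot as it stands.
- The arm moves only by the tool jog_arm, never from a script. Its argument "motion" is a list of rows, each a list of 7 numbers: the turn, a rotation vector about the tool's x, y, z in rad, then the shift along the tool's x, y, z in mm, then the finger opening in mm, from 0 to 85.4. A call has 1 to 10 rows; each row is the pose to reach, as a shift and turn from the pose commanded when the call began, along the tool's axes at that moment; what a row does not reach only later rows make up. A row lasts 1/8 s, in which the tool goes at most 62.5 mm and 10.7 degrees, less where a joint would pass 70% of its speed; a pose out of reach is approached as far as the arm can. A call with a gripper value outside its range is refused whole. The fingers move at their own pace and stop on an object; "grip_force" is the grip in N (left out, the last holds). Time passes only in rows, so rows that repeat a pose let the fingers close. It gives the time, the measured TCP pose, the force, the opening and the grip force at its end, in the units of the state.
- bot.get_obs(): the state, without advancing time (a new reading comes with each control period).
- bot.read_camera(name): name is "side" or "top" or "wrist"; returns a dict with "pixels" (384x512x3 uint8, red, green, blue), "camera_matrix" (3x3 intrinsics, pixels), "T" (4x4, takes a point from camera to world coordinates); the wrist camera has in their place "tool_from_camera" (4x4, takes a point from camera to tool coordinates, whose origin is the TCP and whose axes are the flange's). Camera axes: x right, y down, z forward; pixel columns grow to the right and rows downward; lengths in m; the calibration is good to about 2 mm. A picture is of the moment at which its call begins: read the wrist's pose just before it. There is no depth.
- bot.hand_in(): hands the job in; it is judged then, once.
Trained networks look in a picture, given as the dict that the camera call returned (one of the last four; its "shot" number tells which), for a name from the list of things; names that differ only in an ending like _2 or _b are one class to them, and where a whole thing is asked for, a point or a joint stands for the part that bears it (a point fixed in the world has none). Each returns a list of dicts, best first, with "score" (0 to 1); they miss things now and then, are a little off and sometimes report something else, mostly with a low value. They report only what shows in the picture. A call takes as long as a camera call.
- bot.spot_in(thing, picture): "xy" ([column, row] in pixels, amid what is visible of it).
- bot.tip_of(thing, picture): "xy" ([column, row] in pixels: a listed point, or the origin of a listed thing).
The state is a dict: "t": time; "q": joint angles; "joint_vel": joint speeds; "joint_torque": joint torques, N m; "eef_pos": TCP position; "tool_rot": TCP orientation; "contact_force": force on the tool from outside, world axes, zero at the start; "torque": the same for the moment, N m; "gripper_width": opening from 0.0 (shut) to 1.0 (fully open); "grasp_force": force on a finger pad.
Only numpy, scipy, OpenCV 4.12 (cv2) and the standard library are available. Lean on these libraries where they do the work, as an engineer would, in place of code of your own. Each camera call takes 0.05 s, during which the arm holds its last target. There are 200 camera calls.

### The job

Lay the stiff bag base, feet up as it is, between the brass pins of the flat leaf of the turnover cradle. Then take that leaf by its bar and swing it steadily right over, so that it closes on the standing leaf and carries it down flat, and swing it back open until it lies flat again, never letting it drop: the bag base must stay behind in the other leaf, between its pins, standing on its feet with its plain side up. Let go of everything and leave the other things on the bench where they are.

Things in the scene. Friction and masses are not known exactly. Their poses are not given: they have to be found in the camera images.
- base_center (a point): Centre of the bag base: stiff plywood board faced with brown leather, 150 x 60 x 8 mm, long along x, 0.13-0.21 kg. +z: leather face (up at start) with 4 brass feet, 10 mm high, 17 across; other face: 4 brass rivet ends, 4 mm high, 8 across; all at x +-60, y +-19 mm. Lies on its rivet ends on a 3 mm mat, this point 11 mm above the table. Goes in either way round; long edges are bare at mid-length.
- hinge (a point): Middle of the cradle's hinge shaft, 51 mm above the table, fixed frame: x along the shaft, y to the side where the loading leaf lies flat at the start, z up. The cradle (fixed, base 250 x 260 mm) has two plywood leaves, each 200 mm along the shaft, reaching from 16 to 126 mm from it. Wooden blocks 60 mm high hold the shaft at x = +-105 to 123 mm.
- leaf_a (a joint): Angle of the loading leaf (with the bar), rad: 0 = flat on the +y side (start), 1.57 = upright, 3.14 = right over, flat above the -y side. Swings freely (0.35 kg, 2 N at the bar), falls if let go.
- leaf_b (a joint): Angle of the receiving leaf (no bar), rad: 0 = flat on the -y side, 1.57 = upright; starts at 1.2 to 1.45, leaning away from the loading leaf. Stiff hinge: stays where it is put, also under the bag base. The closing loading leaf meets it at corner stops (pads then 23 mm apart) and pushes it down, 3 N more at the bar; it stays down when the loading leaf is lifted off.
- bar (a point): Middle of the loading leaf's bar handle: steel rod 12 mm thick, 144 mm long along x, 161 mm from the shaft, at shaft height (51 mm) when the leaf is flat or right over. 29 mm free between rod and leaf edge: fingers pointing down that pinch the rod from above stay clear through the whole swing, the rod turning between them. The frame turns with the leaf.
- nest_a (a point): Middle of the loading leaf's nest, on its pad, 76 mm from the shaft, 9 mm below it (leaf flat). Frame turns with the leaf: x along the shaft, leaf flat: z up, y away from the shaft. Six round-topped brass pins, 8 mm thick, 16 high, leave a space 160 (x) by 68 mm: two each long side at x +-55, one each end. Bag base home, feet up: its centre 8 mm above the pad.
- nest_b (a point): Middle of the receiving leaf's nest, on its pad, 76 mm from the shaft; frame turns with the leaf (leaf flat: 14 mm below the shaft, z up, y towards the shaft). Six brass pins, 8 mm thick, 19 high, leave a space 164 (x) by 72 mm: two each long side at x +-38, one each end. Bag base turned over, on its feet: its centre 14 mm above the pad.
- mallet_head (a point): Bystander, to be left alone: white plastic-headed mallet lying on its side (head 64 mm across, 80 mm long; wooden handle to its -x, 180 mm); point: centre of the head
- wax_block (a point): Bystander, to be left alone: orange block of beeswax, 60 x 50 x 28 mm; point: its centre
- spool_a_mid (a point): Bystander, to be left alone: spool of pale thread standing upright, 55 mm across, 77 mm tall; point: its middle
- spool_b_mid (a point): Bystander, to be left alone: spool of black thread standing upright, 55 mm across, 77 mm tall; point: its middle
- tin_mid (a point): Bystander, to be left alone: closed flat tin, 83 x 123 x 28 mm; point: its middle
- cutter_mid (a point): Bystander, to be left alone: rotary cutter with yellow handle lying flat, about 185 x 45 x 22 mm, long along x; point: middle of the handle
- iron_mid (a point): Bystander, to be left alone: dark steel pricking iron lying flat, 126 x 24 x 12 mm, long along x; point: its middle

How it is judged:
By the outcome, as a careful person would: the job done as asked, in the order asked, and still so for the second after the job is handed in, with the robot touching nothing.
It also fails if it takes over 64 s, if anything falls off the work surface, if the arm or the gripper's body presses on something with over 40 N, if the wrist force passes 120 N, or if a joint passes its speed limit or range.

## Working session

There is one attempt and no reset: what is moved stays moved. The work goes in short steps, Python scripts to look and compute and a tool call to move; the robot and the scene stay as the last step left them, time stands still between calls to the robot, and variables do not carry over. Pictures are saved under pics/ and viewed, at most 10 in all, crops included, and the job is handed in when it is done.

Besides the shell and the picture viewer there is one more tool, called after "Emit:" by a JSON object that holds its "name" and its "arguments". jog_arm: Moves the arm, as the interface text tells. Its arguments: {"type":"object","properties":{"motion":{"type":"array"},"grip_force":{"type":"number"}},"required":["motion"]}

```bash
mkdir -p pics; ls; cat > h.py <<'E'
import numpy as np, cv2
from scipy.spatial.transform import Rotation as R
from station import bot
def ray(p,xy):
    T=np.array(p["T"]);K=np.array(p["camera_matrix"])
    d=T[:3,:3]@np.linalg.solve(K,[xy[0],xy[1],1.]);return T[:3,3],d
def atz(p,xy,z):
    o,d=ray(p,xy);return o+d*(z-o[2])/d[2]
def proj(p,X):
    T=np.array(p["T"]);K=np.array(p["camera_matrix"])
    c=K@(T[:3,:3].T@(np.array(X)-T[:3,3]));return c[:2]/c[2]
def wrist():
    o=bot.get_obs();p=bot.read_camera("wrist")
    q=o["tool_rot"];M=np.eye(4);M[:3,:3]=R.from_quat([q[1],q[2],q[3],q[0]]).as_matrix();M[:3,3]=o["eef_pos"]
    p["T"]=M@np.array(p["tool_from_camera"]);return p
def save(p,n): cv2.imwrite("pics/"+n+".png",cv2.cvtColor(p["pixels"],cv2.COLOR_RGB2BGR))
E
python3 - <<'E'
from h import *
o=bot.get_obs();print(o)
Z=dict(base_center=.011,hinge=.051,bar=.051,nest_a=.042,nest_b=.1,mallet_head=.032,wax_block=.014,spool_a_mid=.038,tin_mid=.014,cutter_mid=.011,iron_mid=.006)
for c in("top","side"):
    p=bot.read_camera(c);save(p,c+"0")
    for n,z in Z.items():
        for r in bot.tip_of(n,p)[:2]: print(c,n,round(r["score"],2),np.round(r["xy"]),np.round(atz(p,r["xy"],z),3))
E
```

```text
pics
{'t': 0.0, 'q': array([-1.35508285,  0.47779695,  0.02231888,  1.55644484, -0.01147182,
        1.10930439, -0.08312571]), 'joint_vel': array([-0.00103006, -0.00045261,  0.00084182,  0.00017217, -0.00158343,
       -0.00119286, -0.00080947]), 'joint_torque': array([ 2.47693833e-04, -5.96447468e+01,  1.60791434e+00, -2.81201237e+01,
        1.24399815e-02,  9.36288794e-03, -1.64868482e-05]), 'eef_pos': array([0.21459589, 0.63935644, 0.23033023]), 'tool_rot': array([-7.19560488e-05,  1.61186883e-01,  9.86923480e-01, -9.09918628e-04]), 'contact_force': array([0.47774586, 0.0729977 , 0.7404482 ]), 'torque': array([-0.02555723,  0.00386685, -0.04741544]), 'grasp_force': 0.0, 'gripper_width': 1.0027442242678875}
top base_center 0.61 [168. 222.] [0.49  0.327 0.011]
top hinge 0.67 [288. 191.] [ 0.591 -0.067  0.051]
top bar 0.96 [239. 186.] [0.606 0.094 0.051]
top bar 0.55 [388. 230.] [ 0.465 -0.389  0.051]
top nest_a 0.96 [265. 192.] [0.588 0.009 0.042]
top nest_a 0.84 [299. 188.] [ 0.601 -0.104  0.042]
top nest_b 0.96 [265. 192.] [0.576 0.013 0.1  ]
top nest_b 0.84 [299. 188.] [ 0.589 
[... 484 characters left out ...]
 -0.058  0.011]
side hinge 0.66 [268. 219.] [ 0.587 -0.049  0.051]
side bar 0.83 [257. 192.] [0.598 0.082 0.051]
side nest_a 0.82 [272. 200.] [0.632 0.048 0.042]
side nest_b 0.82 [272. 200.] [ 0.599 -0.038  0.1  ]
side mallet_head 0.57 [208. 141.] [0.54  0.518 0.032]
side wax_block 0.59 [270. 355.] [ 0.477 -0.392  0.014]
side spool_a_mid 0.75 [273. 171.] [0.694 0.214 0.038]
side spool_a_mid 0.42 [201. 172.] [0.47  0.265 0.038]
side tin_mid 0.57 [187. 292.] [ 0.358 -0.207  0.014]
side tin_mid 0.19 [272. 357.] [ 0.477 -0.396  0.014]
side cutter_mid 0.73 [362. 338.] [ 0.652 -0.403  0.011]
side iron_mid 0.77 [341. 216.] [ 0.811 -0.032  0.006]
side iron_mid 0.61 [187. 292.] [ 0.359 -0.197  0.006]
```

```bash
python3 -c "
import cv2
a=cv2.imread('pics/top0.png')[100:300,80:420];cv2.imwrite('pics/top0c.png',cv2.resize(a,None,fx=2.3,fy=2.3,interpolation=2))"
```

```text
(no output)
```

View pics/top0c.png

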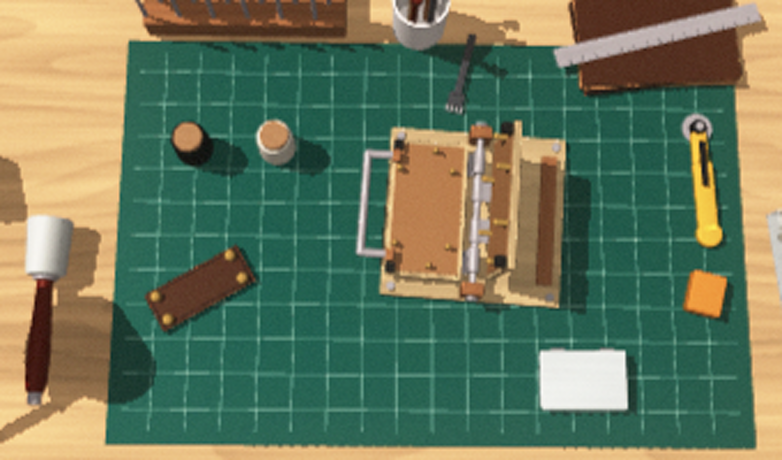

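View pics/side0.png

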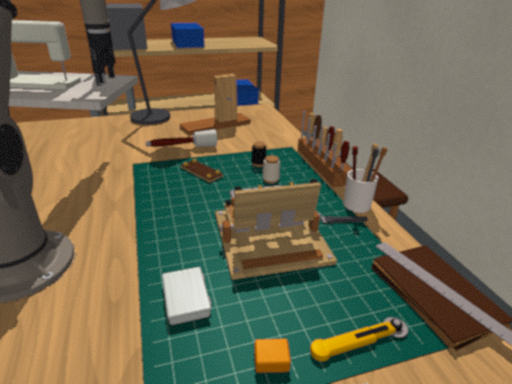

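The top view shows the bag base at about px (168,224), its long axis running up to the right at about -66° from world x. The cradle is nearly aligned with world x, with the bar on the left (+y) and leaf B leaning to the right. Next I go above the base.

Emit:
{"name": "jog_arm", "arguments": {"motion": [[0,0,0.12,-50,-30,0,85],[0,0,0.28,-100,-60,0,85],[0,0,0.44,-150,-90,0,85],[0,0,0.6,-200,-120,0,85],[0,0,0.76,-250,-150,0,85],[0,0,0.82,-300,-180,0,85],[0,0,0.82,-355,-212,0,85],[0,0,0.82,-355,-212,0,85]]}}

```text
t: 2.2
eef_pos: [0.4879, 0.3203, 0.2319]
tool_rot: [0.001, 0.545, 0.838, -0.0]
contact_force: [0.4, -0.1, 0.6]
gripper_width: 0.998
grasp_force: 0.0
```

```bash
python3 - <<'E'
from h import *
p=wrist();save(p,"w1");print(np.round(p["tool_from_camera"],3),np.round(p["T"],3),bot.get_obs()["eef_pos"])
for r in bot.tip_of("base_center",p)[:2]: print(r,atz(p,r["xy"],.011))
E
```

```text
[[ 0.001 -0.947 -0.322  0.082]
 [ 1.     0.001  0.    -0.001]
 [-0.    -0.322  0.947 -0.143]
 [ 0.     0.     0.     1.   ]] [[ 0.914  0.384  0.133  0.453]
 [ 0.406 -0.865 -0.296  0.395]
 [ 0.002  0.324 -0.946  0.375]
 [ 0.     0.     0.     1.   ]] [0.48574335 0.32333471 0.23158931]
```

View pics/w1.png

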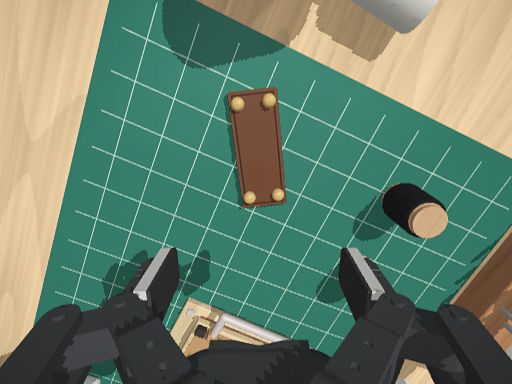

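The wrist view shows the base at about (258,148), with its feet at (237,104), (269,100), (250,198) and (278,195).

```bash
python3 - <<'E'
from h import *
p=wrist()
F=np.array([atz(p,x,.023) for x in [(237,104),(269,100),(250,198),(278,195)]]);print(F.round(4))
c=F.mean(0);a=(F[0]+F[1]-F[2]-F[3])[:2];print(c,np.degrees(np.arctan2(a[1],a[0])),np.hypot(*a)/2)
T=p["T"];o=bot.get_obs();q=o["tool_rot"];M=R.from_quat([q[1],q[2],q[3],q[0]]).as_matrix()
print("tool x ang",np.degrees(np.arctan2(M[1,0],M[0,0])),"shift",M.T@(c-o["eef_pos"])*1e3)
E
```

```text
[[0.4301 0.3809 0.023 ]
 [0.4627 0.4006 0.023 ]
 [0.492  0.2789 0.023 ]
 [0.5238 0.298  0.023 ]]
[0.47714698 0.33959671 0.023     ] 121.03248352205101 0.11935102771106144
tool x ang 114.50485285394207 shift [ 14.08624331  -0.27133501 208.28932951]
```

```bash
python3 - <<'E'
from h import *
p=bot.read_camera("wrist");T=np.array(p["tool_from_camera"]);K=np.array(p["camera_matrix"])
for dz in(0,-.013):
  for s in(-1,1):
    for x in(-.011,.011):
      for y in (.0427,.057):
        c=K@(T[:3,:3].T@(np.array([x,s*y,dz])-T[:3,3]));print(dz,s,x,y,(c[:2]/c[2]).round())
E
```

```text
0 -1 -0.011 0.0427 [187. 264.]
0 -1 -0.011 0.057 [162. 264.]
0 -1 0.011 0.0427 [184. 230.]
0 -1 0.011 0.057 [158. 230.]
0 1 -0.011 0.0427 [333. 264.]
0 1 -0.011 0.057 [358. 264.]
0 1 0.011 0.0427 [337. 230.]
0 1 0.011 0.057 [362. 230.]
-0.013 -1 -0.011 0.0427 [181. 278.]
-0.013 -1 -0.011 0.057 [155. 278.]
-0.013 -1 0.011 0.0427 [178. 241.]
-0.013 -1 0.011 0.057 [150. 241.]
-0.013 1 -0.011 0.0427 [339. 278.]
-0.013 1 -0.011 0.057 [366. 278.]
-0.013 1 0.011 0.0427 [343. 242.]
-0.013 1 0.011 0.057 [371. 242.]
```

Emit:
{"name": "jog_arm", "arguments": {"motion": [[0,0,-0.06,7,0,50,76],[0,0,-0.114,14,0,100,70],[0,0,-0.114,14,0,150,70],[0,0,-0.114,14,0,180,70],[0,0,-0.114,14,0,180,70]]}}

```text
t: 3.02
eef_pos: [0.4753, 0.3392, 0.0491]
tool_rot: [-0.001, 0.491, 0.871, -0.002]
contact_force: [0.7, 0.5, -0.3]
gripper_width: 0.822
grasp_force: 0.0
```

```bash
python3 - <<'E'
from h import *
p=wrist();save(p,"w2");print(bot.get_obs()["eef_pos"])
E
```

```text
[0.47684533 0.33976234 0.05090264]
```

View pics/w2.png

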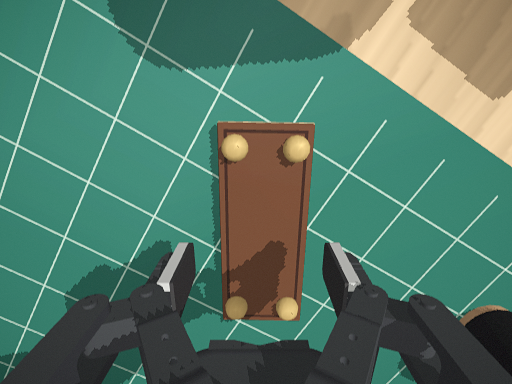

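```bash
python3 - <<'E'
from h import *
p=wrist()
F=np.array([atz(p,x,.022) for x in [(235,148),(296.5,148),(236,308),(287.5,308)]])
c=F.mean(0);a=(F[0]+F[1]-F[2]-F[3])[:2];print(c,np.degrees(np.arctan2(a[1],a[0])),np.hypot(*a)/2)
o=bot.get_obs();q=o["tool_rot"];M=R.from_quat([q[1],q[2],q[3],q[0]]).as_matrix()
print("tool x ang",np.degrees(np.arctan2(M[1,0],M[0,0])),"shift",M.T@(c-o["eef_pos"])*1e3)
E
```

```text
[0.48273482 0.33441017 0.022     ] 120.23423346591278 0.11943696021336088
tool x ang 121.09127157752162 shift [-7.38432611  1.16363468 30.0970094 ]
```

```bash
cat >> h.py <<'E'
def blobs(p,lo,hi,amin,amax):
    h=cv2.cvtColor(p["pixels"],cv2.COLOR_RGB2HSV);m=cv2.inRange(h,lo,hi)
    n,l,s,c=cv2.connectedComponentsWithStats(m)
    return [(c[i].round(1),s[i][:5]) for i in range(1,n) if amin<=s[i][4]<=amax]
def tool():
    o=bot.get_obs();q=o["tool_rot"];return np.array(o["eef_pos"]),R.from_quat([q[1],q[2],q[3],q[0]]).as_matrix()
E
python3 - <<'E'
from h import *
for i in range(3):
    p=wrist();t,M=tool();print(t.round(4),np.degrees(np.arctan2(M[1,0],M[0,0])).round(2))
print(p["pixels"][148,235],p["pixels"][308,287],p["pixels"][200,260],p["pixels"][150,180])
for b in blobs(p,(12,60,90),(28,200,255),80,900): print(b, atz(p,b[0],.022).round(4))
m=(p["pixels"][...,0]>p["pixels"][...,1].astype(int)+12); m[:,:200]=0;m[:,330:]=0;m[:110]=0
ys=[130,150,200,250,290]
for y in ys:
    xs=np.where(m[y])[0]; print(y,xs.min(),xs.max(), (M.T@(atz(p,((xs.min()+xs.max())/2,y),.015)-t)*1e3).round(1))
E
```

```text
[0.4785 0.3402 0.0528] 121.07
[0.4788 0.3401 0.053 ] 121.04
[0.4789 0.3399 0.053 ] 121.03
[224 195 128] [208 178 115] [126  83  60] [ 65 141 124]
(array([228.8, 144.6]), array([215, 131,  28,  28, 607], dtype=int32)) [0.4345 0.3762 0.022 ]
(array([289.2, 145.5]), array([276, 132,  28,  28, 604], dtype=int32)) [0.4666 0.3949 0.022 ]
(array([231.6, 302.8]), array([221, 291,  22,  24, 429], dtype=int32)) [0.494  0.2741 0.022 ]
(array([281.8, 303.8]), array([271, 292,  24,  24, 456], dtype=int32)) [0.5266 0.2927 0.022 ]
(array([471.1, 305.9]), array([453, 299,  46,  19, 257], dtype=int32)) [0.65   0.3644 0.022 ]
130 212 306 [62.  -0.8 38.1]
150 213 305 [49.4 -0.8 38.1]
200 215 301 [15.1 -1.4 38.1]
250 217 298 [-23.5  -1.7  38. ]
290 218 295 [-58.2  -2.5  38. ]
```

Emit:
{"name": "jog_arm", "arguments": {"motion": [[0,0,0.012,-5,-1,20,69],[0,0,0.012,-5,-1,42,69],[0,0,0.012,-5,-1,52,69],[0,0,0.012,-5,-1,52,69],[0,0,0.012,-5,-1,52,69],[0,0,0.012,-5,-1,52,50],[0,0,0.012,-5,-1,52,50],[0,0,0.012,-5,-1,52,50]], "grip_force": 50}}

```text
t: 4.28
eef_pos: [0.4805, 0.3346, 0.0007]
tool_rot: [0.0, 0.498, 0.867, 0.001]
contact_force: [-1.2, -0.1, 6.0]
gripper_width: 0.687
grasp_force: 53.1
```

Emit:
{"name": "jog_arm", "arguments": {"motion": [[0,0,0,0,0,-20,50],[0,0,0,0,0,-60,50],[0,0,-0.15,-20,-5,-110,50],[0,0,-0.32,-50,-13,-150,50],[0,0,-0.49,-80,-22,-190,50],[0,0,-0.66,-110,-30,-230,50],[0,0,-0.83,-140,-38,-250,50],[0,0,-0.99,-145,-39,-250,50],[0,0,-0.99,-145,-39,-250,50],[0,0,-0.99,-145,-39,-250,50]]}}

```text
t: 5.52
eef_pos: [0.5188, 0.1895, 0.2495]
tool_rot: [-0.0, 0.027, 1.0, 0.0]
contact_force: [-0.7, -0.1, -1.8]
gripper_width: 0.682
grasp_force: 54.9
```

```bash
python3 - <<'E'
from h import *
for i in range(5): p=wrist()
t,M=tool();save(p,"w3");print(t.round(4),np.degrees(np.arctan2(M[1,0],M[0,0])).round(2),bot.get_obs()["gripper_width"])
import pickle;pickle.dump({k:p[k] for k in("T","camera_matrix","pixels")},open("w3.pkl","wb"))
cv2.imwrite("pics/w3b.png",cv2.resize(cv2.imread("pics/w3.png"),(800,600),interpolation=2))
for n,z in dict(hinge=.051,bar=.051,nest_a=.042).items():
    for r in bot.tip_of(n,p)[:2]: print(n,round(r["score"],2),np.round(r["xy"]),np.round(atz(p,r["xy"],z),4))
E
```

```text
[0.519  0.1895 0.249 ] 177.03 0.6846967698182469
hinge 0.81 [ 74. 229.] [ 0.59   -0.0608  0.051 ]
bar 0.74 [194. 231.] [0.6014 0.0986 0.051 ]
bar 0.34 [374. 272.] [0.6782 0.3428 0.051 ]
nest_a 0.63 [134. 227.] [0.5963 0.0151 0.042 ]
nest_a 0.56 [  7. 261.] [ 0.6392 -0.1758  0.042 ]
```

View pics/w3b.png

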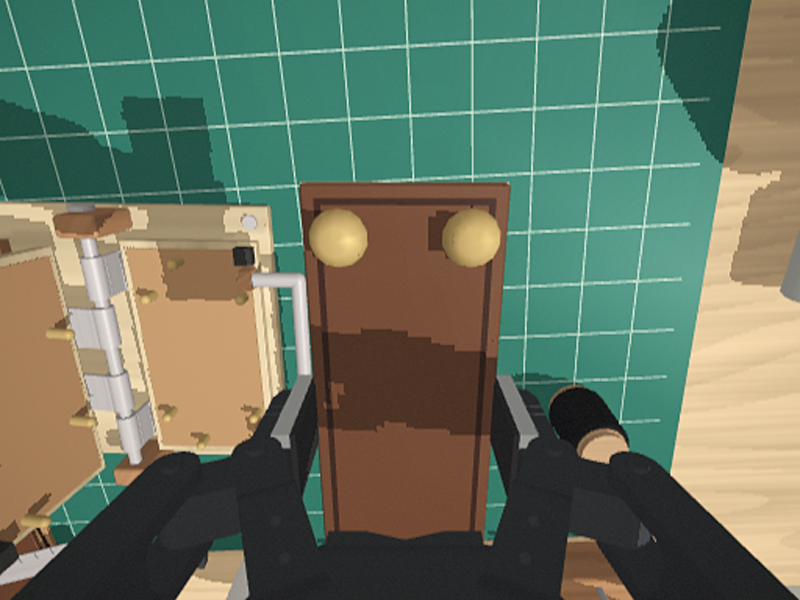

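The view shows loading-leaf pins (800-px image) at: ends (177,265) and (202,440), hinge side (149,298) and (168,412), outer side (241,299) and (257,413). The bar is at x≈302, and the base is held straight, its near feet at (338,238) and (471,238).

```bash
python3 - <<'E'
from h import *
import pickle
p=pickle.load(open("w3.pkl","rb"));print(np.array(p["camera_matrix"]).round(1))
s=.64
P=np.array([atz(p,(x*s,y*s),.053) for x,y in [(177,265),(202,440),(149,298),(168,412),(241,299),(257,413)]]);print(P.round(4))
a=P[1]-P[0];print("end axis",np.degrees(np.arctan2(a[1],a[0])),np.hypot(*a[:2]),P[:2].mean(0),"4pins",P[2:].mean(0))
for i,j in((2,3),(4,5)): a=P[j]-P[i];print(np.degrees(np.arctan2(a[1],a[0])),np.hypot(*a[:2]))
a=P[[4,5]].mean(0)-P[[2,3]].mean(0);print(np.degrees(np.arctan2(a[1],a[0])),np.hypot(*a[:2]))
# base in tool frame
t,M=tool();K=np.array(p["camera_matrix"])
for zt in (-.028,-.022,-.016):
  q=[M.T@(atz(p,(x*s,y*s),t[2]-zt)-t)*1e3 for x,y in((338,238),(471,238))];print(zt,np.round(q,1))
h=blobs(p,(12,60,90),(28,220,255),200,3000);print(h)
E
```

```text
[[283.6   0.  258.5]
 [  0.  283.6 192.1]
 [  0.    0.    1. ]]
[[ 0.5124  0.01    0.053 ]
 [ 0.6749 -0.0025  0.053 ]
 [ 0.5384 -0.0185  0.053 ]
 [ 0.6444 -0.0267  0.053 ]
 [ 0.543   0.0555  0.053 ]
 [ 0.6494  0.0517  0.053 ]]
end axis -4.389097317531911 0.1630356337439416 [0.59366043 0.00374053 0.053     ] 4pins [0.59377631 0.01549277 0.053     ]
-4.456649866343287 0.10633131169174775
-2.0649712493514945 0.1064865949012961
86.37901774913385 0.076355656940711
-0.028 [[ 61.9 -18.2 -28. ]
 [ 61.9  16.6 -28. ]]
-0.022 [[ 60.7 -19.1 -22. ]
 [ 60.8  17.5 -22. ]]
-0.016 [[ 59.6 -20.  -16. ]
 [ 59.6  18.5 -16. ]]
[(array([216.1, 151.8]), array([ 197,  133,   39,   39, 1164], dtype=int32)), (array([301.4, 151.8]), array([ 283,  133,   38,   39, 1161], dtype=int32)), (array([384.7, 284.5]), array([369, 274,  33,  23, 516], dtype=int32)), (array([376.8, 366.3]), array([ 359,  343,   47,   41, 1223], dtype=int32)), (array([136.1, 368.9]), array([112, 352,  44,  32, 858], dtype=int32))]
```

Emit:
{"name": "jog_arm", "arguments": {"motion": [[0,0,0.01,-20,-42,10,50],[0,0,0.01,-42,-86,30,50],[0,0,0.01,-64,-130,70,50],[0,0,0.01,-84,-171,110,50],[0,0,0.01,-84,-171,150,50],[0,0,0.01,-84,-171,164,50],[0,0,0.01,-84,-171,164,50],[0,0,0.01,-84,-171,164,50]]}}

```text
t: 6.92
eef_pos: [0.5955, 0.0149, 0.087]
tool_rot: [0.001, 0.03, 1.0, 0.0]
contact_force: [-0.5, 0.5, -0.9]
gripper_width: 0.685
grasp_force: 54.9
```

```bash
python3 - <<'E'
from h import *
for i in range(4): p=wrist()
t,M=tool();save(p,"w4");print(t.round(4),np.degrees(np.arctan2(M[1,0],M[0,0])).round(2),bot.get_obs()["gripper_width"])
import pickle;pickle.dump({k:p[k] for k in("T","camera_matrix","pixels")},open("w4.pkl","wb"))
cv2.imwrite("pics/w4b.png",cv2.resize(cv2.imread("pics/w4.png"),(800,600),interpolation=2))
E
```

```text
[0.5951 0.0144 0.0866] 176.49 0.6836132477649276
```

View pics/w4b.png

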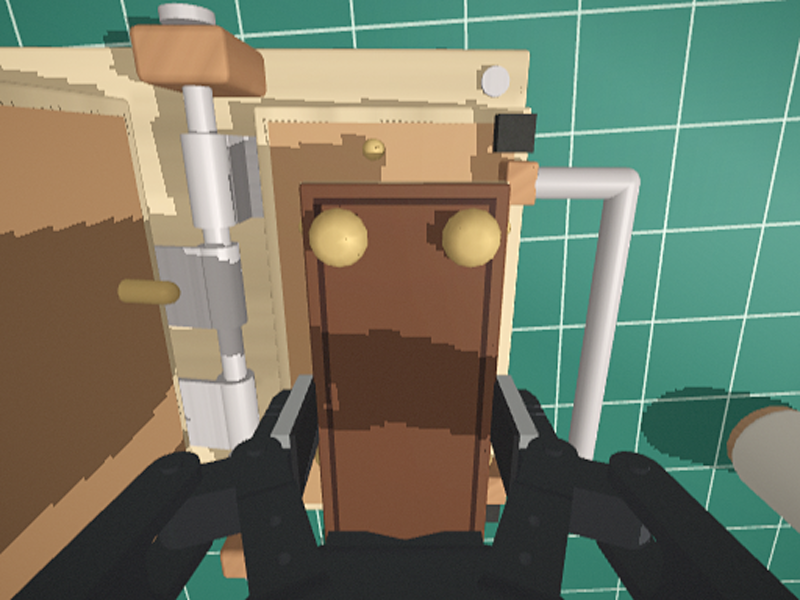

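```bash
python3 - <<'E'
from h import *
import pickle
p=pickle.load(open("w4.pkl","rb"));s=.64
f=lambda x,y,z:atz(p,(x*s,y*s),z)
for n,l in dict(shaft=[(198,105),(216,237),(233,367)],bar=[(618,210),(601,330),(585,440)]).items():
  P=np.array([f(x,y,.051) for x,y in l]);a=P[-1]-P[0];print(n,P.round(4).tolist(),np.degrees(np.arctan2(a[1],a[0])))
print("pin",f(374,146,.058),"barcorner",f(634,175,.051),"leaf -x edge",f(258,108,.04),f(495,110,.04))
print("block -x face top",f(133,28,.06),f(250,28,.06),f(265,88,.0),)
E
```

```text
shaft [[0.4918, -0.0568, 0.051], [0.541, -0.0599, 0.051], [0.5997, -0.0639, 0.051]] -3.74589326048215
bar [[0.5399, 0.1022, 0.051], [0.5916, 0.0998, 0.051], [0.6485, 0.097, 0.051]] -2.761410756231822
pin [0.51004831 0.0074905  0.058     ] barcorner [0.52667398 0.10714583 0.051     ] leaf -x edge [ 0.49308383 -0.03807242  0.04      ] [0.49939198 0.05513796 0.04      ]
block -x face top [ 0.46810879 -0.06973076  0.06      ] [ 0.47043642 -0.03071542  0.06      ] [ 0.48083923 -0.04519338  0.        ]
```

Emit:
{"name": "jog_arm", "arguments": {"motion": [[0,0,0,0,0,15,50],[0,0,0,0,0,28,50],[0,0,0,0,0,36,50],[0,0,0,0,0,41,50],[0,0,0,0,0,45,50],[0,0,0,0,0,45,50],[0,0,0,0,0,45,50]]}}

```text
t: 8.0
eef_pos: [0.5945, 0.014, 0.0405]
tool_rot: [0.0, 0.031, 1.0, 0.0]
contact_force: [0.1, 1.0, -1.4]
gripper_width: 0.682
grasp_force: 54.9
```

Emit:
{"name": "jog_arm", "arguments": {"motion": [[0,0,0,0,0,0,66],[0,0,0,0,0,0,70],[0,0,0,0,0,0,70],[0,0,0,0,0,-20,70],[0,0,0,0,0,-60,70],[0,0,0,0,0,-110,70],[0,0,0,0,0,-160,70],[0,0,0,0,0,-160,70]]}}

```text
t: 9.0
eef_pos: [0.5974, 0.0139, 0.2064]
tool_rot: [0.005, 0.031, 1.0, 0.001]
contact_force: [0.2, 0.4, -0.8]
gripper_width: 0.819
grasp_force: 0.0
```

```bash
python3 - <<'E'
from h import *
for i in range(4): p=wrist()
t,M=tool();save(p,"w5");print(t.round(4),np.degrees(np.arctan2(M[1,0],M[0,0])).round(2),bot.get_obs()["gripper_width"])
import pickle;pickle.dump({k:p[k] for k in("T","camera_matrix","pixels")},open("w5.pkl","wb"))
cv2.imwrite("pics/w5b.png",cv2.resize(cv2.imread("pics/w5.png"),(800,600),interpolation=2))
E
```

```text
[0.5934 0.014  0.1996] 176.46 0.8197045994702463
```

View pics/w5b.png

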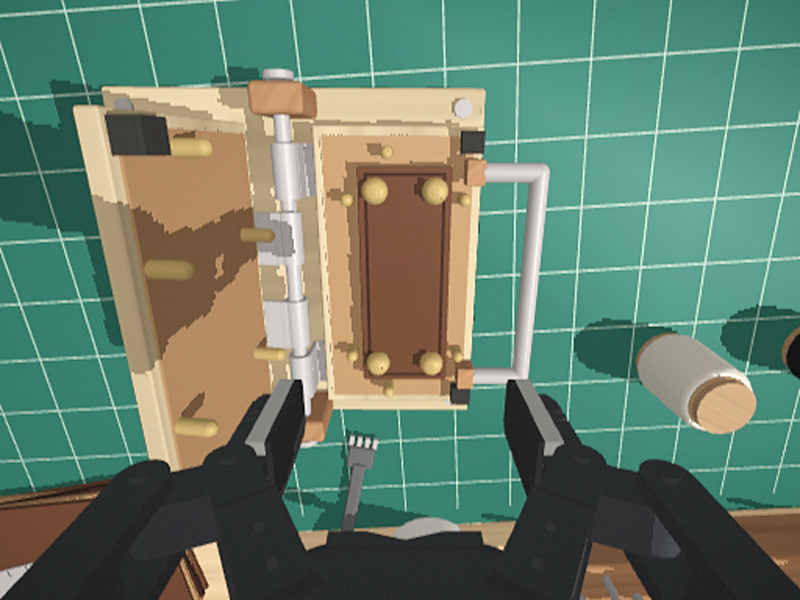

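The base lies between all six pins. The bar rod runs from (543,175) to (520,370), the shaft from (282,125) to (300,350).

```bash
python3 - <<'E'
from h import *
import pickle
p=pickle.load(open("w5.pkl","rb"));s=.64
# rod edges per row: bright low-saturation
hsv=cv2.cvtColor(p["pixels"],cv2.COLOR_RGB2HSV)
pts=[]
for y in range(125,228,8):
    x0=int(543*s-(y-112)*(23/195.)); r=hsv[y,x0-14:x0+15]; i=np.where((r[:,1]<45)&(r[:,2]>110))[0]
    if len(i): pts.append((x0-14+i.mean(),y,len(i)))
P=np.array([atz(p,q[:2],.051) for q in pts]);print([(round(a,1),b,c) for a,b,c in pts])
k=np.polyfit(P[:,0],P[:,1],1);print("bar line angle",np.degrees(np.arctan(k[0])),"y at .6",np.polyval(k,.6))
f=lambda x,y,z=.051:atz(p,(x*s,y*s),z)
print("bar corners",f(540,172),f(518,376)); S=[f(282,125),f(300,350)];print("shaft",S)
print("pins",[f(*q,.056).round(4) for q in((387,151),(389,392),(346,200),(464,200),(352,355),(457,354))])
E
```

```text
[(np.float64(343.5), 125, 12), (np.float64(344.9), 133, 16), (np.float64(342.5), 141, 12), (np.float64(340.5), 149, 13), (np.float64(339.6), 157, 13), (np.float64(338.7), 165, 13), (np.float64(339.0), 173, 11), (np.float64(337.2), 181, 12), (np.float64(336.8), 189, 13), (np.float64(335.8), 197, 13), (np.float64(335.3), 205, 12), (np.float64(333.5), 213, 14), (np.float64(334.0), 221, 11)]
bar line angle -4.477369390778335 y at .6 0.09789727647419064
bar corners [0.5291057  0.10342555 0.051     ] [0.6740324 0.092721  0.051    ]
shaft [array([ 0.49162079, -0.05594849,  0.051     ]), array([ 0.64319649, -0.06553339,  0.051     ])]
pins [array([0.5106, 0.0075, 0.056 ]), array([ 0.6787, -0.0032,  0.056 ]), array([ 0.5385, -0.0207,  0.056 ]), array([0.5431, 0.0543, 0.056 ]), array([ 0.6471, -0.0275,  0.056 ]), array([0.6509, 0.0475, 0.056 ])]
```

Emit:
{"name": "jog_arm", "arguments": {"motion": [[0,0,0,-1,30,30,40],[0,0,0,-2,65,60,26],[0,0,0,-3,84,90,26],[0,0,0,-3,84,120,26],[0,0,0,-3,84,145,26],[0,0,0,-3,84,160,26],[0,0,0,-3,84,168,26],[0,0,0,-3,84,168,26],[0,0,0,-3,84,168,26]]}}

```text
t: 10.32
eef_pos: [0.6032, 0.0977, 0.0332]
tool_rot: [0.001, 0.031, 1.0, 0.0]
contact_force: [0.3, 0.4, 0.6]
gripper_width: 0.305
grasp_force: 0.0
```

```bash
python3 - <<'E'
from h import *
for i in range(2): p=wrist()
t,M=tool();o=bot.get_obs();print(o["t"],t.round(4),np.degrees(np.arctan2(M[1,0],M[0,0])).round(2),o["gripper_width"],o["contact_force"].round(1))
save(p,"w6")
E
```

```text
10.425 [0.6031 0.0977 0.0332] 176.46 0.3071598554144091 [-0.4  0.3 -0.3]
```

View pics/w6.png

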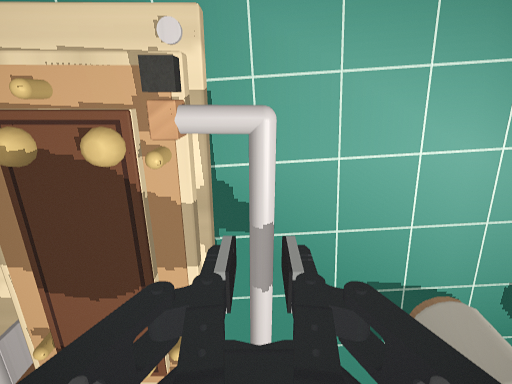

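The rod sits centred between the fingers.

Emit:
{"name": "jog_arm", "arguments": {"motion": [[0,0,0,0,0,0,4],[0,0,0,0,0,0,4],[0,0,0,0,0,0,4]], "grip_force": 45}}

```text
t: 10.8
eef_pos: [0.6031, 0.099, 0.0331]
tool_rot: [0.001, 0.03, 1.0, 0.001]
contact_force: [-1.6, 3.6, 5.8]
gripper_width: 0.125
grasp_force: 44.0
```

```bash
python3 - <<'E'
import numpy as np
from h import *
t,M=tool();o=bot.get_obs();print(t.round(4),o["gripper_width"],o["grasp_force"],o["contact_force"].round(1),np.degrees(np.arctan2(M[1,0],M[0,0])))
for c in range(6):
    a=np.radians(30*c);print([[0,0,0,0,int(round(161*(np.cos(b)-np.cos(a)))),int(round(-161*(np.sin(b)-np.sin(a)))),4] for b in a+np.radians(3*np.arange(1,11))])
E
```

```text
[0.6031 0.099  0.0331] 0.1245508472576901 44.03299391269684 [-1.6  3.6  5.8] 176.50607029354717
[[0, 0, 0, 0, 0, -8, 4], [0, 0, 0, 0, -1, -17, 4], [0, 0, 0, 0, -2, -25, 4], [0, 0, 0, 0, -4, -33, 4], [0, 0, 0, 0, -5, -42, 4], [0, 0, 0, 0, -8, -50, 4], [0, 0, 0, 0, -11, -58, 4], [0, 0, 0, 0, -14, -65, 4], [0, 0, 0, 0, -18, -73, 4], [0, 0, 0, 0, -22, -80, 4]]
[[0, 0, 0, 0, -4, -7, 4], [0, 0, 0, 0, -9, -14, 4], [0, 0, 0, 0, -14, -21, 4], [0, 0, 0, 0, -20, -27, 4], [0, 0, 0, 0, -26, -33, 4], [0, 0, 0, 0, -32, -39, 4], [0, 0, 0, 0, -38, -45, 4], [0, 0, 0, 0, -45, -50, 4], [0, 0, 0, 0, -52, -55, 4], [0, 0, 0, 0, -59, -59, 4]]
[[0, 0, 0, 0, -7, -4, 4], [0, 0, 0, 0, -15, -8, 4], [0, 0, 0, 0, -23, -11, 4], [0, 0, 0, 0, -31, -14, 4], [0, 0, 0, 0, -39, -16, 4], [0, 0, 0, 0, -47, -18, 4], [0, 0, 0, 0, -55, -20, 4], [0, 0, 0, 0, -64, -21, 4], [0, 0, 0, 0, -72, -21, 4], [0, 0, 0, 0, -80, -22, 4]]
[[0, 0, 0, 0, -8, 0, 4], [0, 0, 0, 0, -17, 1, 4], [0, 0, 0, 0, -25, 2, 4], [0, 0, 0, 0, -33, 4, 4], [0, 0, 0, 0, -42, 5, 4], [0, 0, 0, 0, -50, 8, 4], [0, 0, 0, 0, -58, 11, 4], [0, 0, 0, 0, -65, 14, 4], [0, 0, 0, 0, -73, 18, 4], [0, 0, 0, 0, -80, 22, 4]]
[[0, 0, 0, 0, -7, 4, 4], [0, 0, 0, 0, -14, 9, 4], [0, 0, 0, 0, -21, 14, 4], [0, 0, 0, 0, -27, 20, 4], [0, 0, 0, 0, -33, 26, 4], [0, 0, 0, 0, -39, 32, 4], [0, 0, 0, 0, -45, 38, 4], [0, 0, 0, 0, -50, 45, 4], [0, 0, 0, 0, -55, 52, 4], [0, 0, 0, 0, -59, 59, 4]]
[[0, 0, 0, 0, -4, 7, 4], [0, 0, 0, 0, -8, 15, 4], [0, 0, 0, 0, -11, 23, 4], [0, 0, 0, 0, -14, 31, 4], [0, 0, 0, 0, -16, 39, 4], [0, 0, 0, 0, -18, 47, 4], [0, 0, 0, 0, -20, 55, 4], [0, 0, 0, 0, -21, 64, 4], [0, 0, 0, 0, -21, 72, 4], [0, 0, 0, 0, -22, 80, 4]]
```

Emit:
{"name": "jog_arm", "arguments": {"motion": [[0,0,0,0,0,-8,4],[0,0,0,0,-1,-17,4],[0,0,0,0,-2,-25,4],[0,0,0,0,-4,-33,4],[0,0,0,0,-5,-42,4],[0,0,0,0,-8,-50,4],[0,0,0,0,-11,-58,4],[0,0,0,0,-14,-65,4],[0,0,0,0,-18,-73,4],[0,0,0,0,-22,-80,4]]}}

```text
t: 12.05
eef_pos: [0.6017, 0.0792, 0.113]
tool_rot: [0.001, 0.03, 1.0, 0.002]
contact_force: [1.4, 9.1, 0.7]
gripper_width: 0.119
grasp_force: 43.7
```

Emit:
{"name": "jog_arm", "arguments": {"motion": [[0,0,0,0,-3,-7,4],[0,0,0,0,-8,-14,4],[0,0,0,0,-13,-21,4],[0,0,0,0,-19,-27,4],[0,0,0,0,-25,-33,4],[0,0,0,0,-31,-39,4],[0,0,0,0,-37,-45,4],[0,0,0,0,-44,-50,4],[0,0,0,0,-51,-55,4],[0,0,0,0,-58,-59,4]]}}

```text
t: 13.3
eef_pos: [0.5983, 0.024, 0.1738]
tool_rot: [0.001, 0.029, 1.0, 0.004]
contact_force: [-5.1, 14.8, 19.2]
gripper_width: 0.124
grasp_force: 45.7
```

```bash
python3 - <<'E'
from h import *
for i in range(3):
    p=wrist();t,M=tool();o=bot.get_obs();print(t.round(4),o["contact_force"].round(1),o["torque"].round(2),M[:,2].round(4))
save(p,"w7")
E
```

```text
[0.5983 0.0228 0.1746] [-6.4 13.8 18.7] [ 3.27  1.4  -0.07] [ 0.0024  0.0073 -1.    ]
[0.5983 0.023  0.1744] [-5.9 13.9 18. ] [ 3.01  1.22 -0.12] [ 0.0024  0.0072 -1.    ]
[0.5983 0.0233 0.1743] [-6.5 14.5 18.5] [ 3.02  1.19 -0.08] [ 0.0025  0.0072 -1.    ]
```

View pics/w7.png

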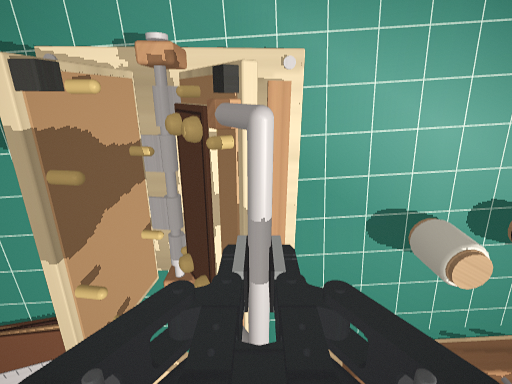

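The base is still held in the nest with the leaf at about 57°, but the force has built up outward, so I relax the pose that way.

Emit:
{"name": "jog_arm", "arguments": {"motion": [[0,0,0,0,2,-1,4],[0,0,0,0,4,-2,4],[0,0,0,0,4,-2,4]]}}

```text
t: 13.82
eef_pos: [0.5982, 0.0237, 0.1742]
tool_rot: [0.001, 0.03, 1.0, 0.001]
contact_force: [-1.1, 6.8, 6.8]
gripper_width: 0.12
grasp_force: 44.4
```

```bash
python3 - <<'E'
from h import *
p=wrist();t,M=tool();o=bot.get_obs();print(t.round(4),o["contact_force"].round(1),o["torque"].round(2))
save(p,"w8")
for n in("w6","w7","w8"):
    g=cv2.cvtColor(cv2.imread(f"pics/{n}.png"),cv2.COLOR_BGR2HSV)[...,1].astype(float)
    w=[]
    for y in range(135,185):
        r=g[y,225:300]; d=np.where(r<45)[0]; d=d[(d>10)&(d<60)]; w.append((d.min()+225,d.max()+225))
    w=np.array(w);print(n,np.median(w,0),(w[:,1]-w[:,0]+1).mean())
E
```

```text
[0.5982 0.0236 0.1742] [-1.   7.   6.9] [ 1.52  0.24 -0.06]
w6 [249. 275.] 27.76
w7 [248. 272.] 25.2
w8 [247. 272.] 25.58
```

Emit:
{"name": "jog_arm", "arguments": {"motion": [[0,0,0,0,-4,-5,4],[0,0,0,0,-11,-8,4],[0,0,0,0,-19,-11,4],[0,0,0,0,-27,-14,4],[0,0,0,0,-35,-16,4],[0,0,0,0,-43,-18,4],[0,0,0,0,-51,-20,4],[0,0,0,0,-60,-21,4],[0,0,0,0,-68,-21,4],[0,0,0,0,-76,-21,4]]}}

```text
t: 15.12
eef_pos: [0.5933, -0.0549, 0.1974]
tool_rot: [0.001, 0.031, 1.0, 0.001]
contact_force: [-7.6, 4.6, 22.1]
gripper_width: 0.116
grasp_force: 48.4
```

```bash
cat >> h.py <<'E'
def st():
    t,M=tool();o=bot.get_obs();f=o["contact_force"]
    u=(t[0]-.591)*.0645+(t[1]+.0626)*.998
    print("t",o["t"],"TCP u,z mm",(u*1e3).round(1),(t[2]*1e3).round(1),"x",t[0].round(4),"F",f.round(1),"cmd~",(u*1e3-f[1]/2.8).round(1),(t[2]*1e3-f[2]/10).round(1),"w",round(o["gripper_width"],3))
E
python3 -c "
from h import *
bot.read_camera('wrist');st()"
```

```text
t 15.175 TCP u,z mm 6.3 197.5 x 0.5932 F [-6.9  3.  20.2] cmd~ 5.2 195.5 w 0.117
```

Emit:
{"name": "jog_arm", "arguments": {"motion": [[0,0,0,0,-7,-2,4],[0,0,0,0,-16,-2,4],[0,0,0,0,-24,-1,4],[0,0,0,0,-32,0,4],[0,0,0,0,-41,2,4],[0,0,0,0,-49,4,4],[0,0,0,0,-57,6,4],[0,0,0,0,-65,9,4],[0,0,0,0,-72,13,4],[0,0,0,0,-80,16,4]], "grip_force": 32}}

```text
t: 16.42
eef_pos: [0.5879, -0.1352, 0.1783]
tool_rot: [-0.0, 0.031, 1.0, -0.0]
contact_force: [0.6, 2.4, 2.4]
gripper_width: 0.116
grasp_force: 48.2
```

```bash
python3 -c "
from h import *
bot.read_camera('wrist');st()"
```

```text
t 16.475 TCP u,z mm -73.6 177.8 x 0.5878 F [1.3 0.7 3.3] cmd~ -73.8 177.4 w 0.119
```

Emit:
{"name": "jog_arm", "arguments": {"motion": [[0,0,0,0,-7,5,4],[0,0,0,0,-14,9,4],[0,0,0,0,-21,14,4],[0,0,0,0,-28,19,4],[0,0,0,0,-34,25,4],[0,0,0,0,-40,31,4],[0,0,0,0,-46,37,4],[0,0,0,0,-51,43,4],[0,0,0,0,-56,50,4],[0,0,0,0,-61,57,4]]}}

```text
t: 17.73
eef_pos: [0.584, -0.1958, 0.1207]
tool_rot: [-0.0, 0.031, 1.0, -0.0]
contact_force: [-0.7, -1.5, 2.8]
gripper_width: 0.124
grasp_force: 51.9
```

```bash
python3 -c "
from h import *
bot.read_camera('wrist');st()"
```

```text
t 17.775 TCP u,z mm -133.9 119.9 x 0.5839 F [ 1.8 -4.1  1.1] cmd~ -132.4 119.8 w 0.119
```

Emit:
{"name": "jog_arm", "arguments": {"motion": [[0,0,0,0,-5,6,4],[0,0,0,0,-9,14,4],[0,0,0,0,-13,21,4],[0,0,0,0,-16,29,4],[0,0,0,0,-19,37,4],[0,0,0,0,-21,45,4],[0,0,0,0,-23,53,4],[0,0,0,0,-25,62,4],[0,0,0,0,-26,70,4],[0,0,0,0,-26,78,4]]}}

```text
t: 19.02
eef_pos: [0.5823, -0.2217, 0.0427]
tool_rot: [-0.0, 0.031, 1.0, -0.0]
contact_force: [-4.5, -3.0, 3.2]
gripper_width: 0.123
grasp_force: 54.9
```

```bash
python3 -c "
from h import *
bot.read_camera('wrist');st()"
```

```text
t 19.075 TCP u,z mm -159.5 41.9 x 0.5823 F [-2.  -3.6  0.1] cmd~ -158.2 41.9 w 0.118
```

Emit:
{"name": "jog_arm", "arguments": {"motion": [[0,0,0,0,-1,5,4],[0,0,0,0,-1,9,4],[0,0,0,0,-1,11,4],[0,0,0,0,-1,11,4]]}}

```text
t: 19.58
eef_pos: [0.5823, -0.2223, 0.0319]
tool_rot: [-0.0, 0.031, 1.0, -0.0]
contact_force: [-4.2, -4.8, 0.4]
gripper_width: 0.114
grasp_force: 55.3
```

```bash
python3 -c "
from h import *
p=wrist();st();save(p,'w9');p=bot.read_camera('side');save(p,'s9')
for r in bot.tip_of('bar',p)[:1]: print(r)
p=bot.read_camera('top')
for r in bot.tip_of('bar',p)[:2]: print(r['score'],atz(p,r['xy'],.051))"
```

```text
t 19.625 TCP u,z mm -159.9 31.9 x 0.5823 F [-3.7 -3.1  0.6] cmd~ -158.8 31.9 w 0.118
{'xy': [290.0, 265.7], 'score': 0.58}
0.94 [ 0.5790426  -0.22240517  0.051     ]
```

Emit:
{"name": "jog_arm", "arguments": {"motion": [[0,0,0,0,0,1,4],[0,0,0,0,0,2,4],[0,0,0,0,0,3,4],[0,0,0,0,0,3,4]]}}

```text
t: 20.32
eef_pos: [0.5823, -0.2223, 0.0291]
tool_rot: [-0.0, 0.031, 1.0, -0.0]
contact_force: [-4.7, -3.1, 0.3]
gripper_width: 0.121
grasp_force: 55.5
```

Emit:
{"name": "jog_arm", "arguments": {"motion": [[0,0,0,0,0,1,4],[0,0,0,0,0,2,4],[0,0,0,0,0,3,4],[0,0,0,0,0,3,4]]}}

```text
t: 20.82
eef_pos: [0.5825, -0.2224, 0.0287]
tool_rot: [0.0, 0.031, 1.0, 0.0]
contact_force: [-12.0, 0.8, 21.8]
gripper_width: 0.12
grasp_force: 57.6
```

Emit:
{"name": "jog_arm", "arguments": {"motion": [[0,0,0,0,0,-8,4],[0,0,0,0,0,-15,4],[0,0,0,0,1,-23,4],[0,0,0,0,2,-31,4],[0,0,0,0,4,-40,4],[0,0,0,0,6,-48,4],[0,0,0,0,8,-56,4],[0,0,0,0,11,-64,4],[0,0,0,0,15,-71,4],[0,0,0,0,18,-79,4]]}}

```text
t: 22.08
eef_pos: [0.5835, -0.2041, 0.1057]
tool_rot: [-0.0, 0.031, 1.0, -0.0]
contact_force: [-3.7, -2.1, -3.9]
gripper_width: 0.116
grasp_force: 52.5
```

```bash
python3 -c "
from h import *
bot.read_camera('wrist');st()"
```

```text
t 22.125 TCP u,z mm -141.3 106.7 x 0.5836 F [-7.  -3.4  0.5] cmd~ -140.1 106.6 w 0.115
```

Emit:
{"name": "jog_arm", "arguments": {"motion": [[0,0,0,0,4,-8,4],[0,0,0,0,8,-15,4],[0,0,0,0,13,-22,4],[0,0,0,0,18,-29,4],[0,0,0,0,24,-35,4],[0,0,0,0,30,-41,4],[0,0,0,0,36,-47,4],[0,0,0,0,42,-52,4],[0,0,0,0,49,-57,4],[0,0,0,0,56,-62,4]]}}

```text
t: 23.38
eef_pos: [0.5872, -0.1494, 0.1688]
tool_rot: [0.0, 0.031, 1.0, -0.001]
contact_force: [-6.4, -4.7, 2.8]
gripper_width: 0.119
grasp_force: 49.6
```

```bash
python3 -c "
from h import *
bot.read_camera('wrist');st()"
```

```text
t 23.425 TCP u,z mm -85.9 169.4 x 0.5873 F [-7.2 -5.9  5.1] cmd~ -83.7 168.9 w 0.123
```

Emit:
{"name": "jog_arm", "arguments": {"motion": [[0,0,0,0,3,-4,4],[0,0,0,0,10,-8,4],[0,0,0,0,18,-12,4],[0,0,0,0,26,-15,4],[0,0,0,0,34,-18,4],[0,0,0,0,42,-20,4],[0,0,0,0,50,-22,4],[0,0,0,0,59,-24,4],[0,0,0,0,67,-25,4],[0,0,0,0,75,-26,4]]}}

```text
t: 24.68
eef_pos: [0.5925, -0.0723, 0.1949]
tool_rot: [0.001, 0.03, 1.0, 0.0]
contact_force: [-5.5, -1.7, 4.1]
gripper_width: 0.121
grasp_force: 49.3
```

```bash
python3 -c "
from h import *
p=bot.read_camera('top');st()
for r in bot.tip_of('base_center',p)[:2]: print(r['score'],r['xy'],atz(p,r['xy'],.055))"
```

```text
t 24.725 TCP u,z mm -7.9 195.0 x 0.5926 F [-7.9 -1.3  8.6] cmd~ -7.4 194.2 w 0.121
```

Emit:
{"name": "jog_arm", "arguments": {"motion": [[0,0,0,0,8,-1,4],[0,0,0,0,16,0,4],[0,0,0,0,25,0,4],[0,0,0,0,33,1,4],[0,0,0,0,41,3,4],[0,0,0,0,50,5,4],[0,0,0,0,58,7,4],[0,0,0,0,66,10,4],[0,0,0,0,73,13,4],[0,0,0,0,81,17,4]]}}

```text
t: 26.02
eef_pos: [0.5977, 0.0091, 0.1766]
tool_rot: [0.001, 0.031, 1.0, 0.001]
contact_force: [-1.5, 1.5, 7.1]
gripper_width: 0.119
grasp_force: 52.0
```

```bash
python3 -c "
from h import *
p=bot.read_camera('top');st()
for r in bot.tip_of('base_center',p)[:2]: print(r['score'],r['xy'],atz(p,r['xy'],.055))"
```

```text
t 26.075 TCP u,z mm 73.3 176.0 x 0.5978 F [-0.5  2.2  4.1] cmd~ 72.5 175.6 w 0.12
0.74 [310.3, 192.6] [ 0.5847016  -0.13960012  0.055     ]
0.37 [283.2, 135.1] [ 0.780762   -0.05225819  0.055     ]
```

Emit:
{"name": "jog_arm", "arguments": {"motion": [[0,0,0,0,9,4,4],[0,0,0,0,16,8,4],[0,0,0,0,23,13,4],[0,0,0,0,30,18,4],[0,0,0,0,36,24,4],[0,0,0,0,42,30,4],[0,0,0,0,48,36,4],[0,0,0,0,53,42,4],[0,0,0,0,59,49,4],[0,0,0,0,63,56,4]]}}

```text
t: 27.38
eef_pos: [0.6017, 0.0714, 0.1201]
tool_rot: [0.001, 0.031, 1.0, 0.0]
contact_force: [5.4, 2.6, 2.7]
gripper_width: 0.119
grasp_force: 54.3
```

```bash
python3 -c "
from h import *
p=bot.read_camera('top');st()"
```

```text
t 27.425 TCP u,z mm 135.0 119.3 x 0.6017 F [7.3 1.4 0.4] cmd~ 134.5 119.3 w 0.121
```

Emit:
{"name": "jog_arm", "arguments": {"motion": [[0,0,0,0,6,9,4],[0,0,0,0,10,16,4],[0,0,0,0,13,24,4],[0,0,0,0,17,32,4],[0,0,0,0,19,40,4],[0,0,0,0,22,48,4],[0,0,0,0,24,56,4],[0,0,0,0,25,64,4],[0,0,0,0,26,73,4],[0,0,0,0,27,80,4]]}}

```text
t: 28.68
eef_pos: [0.6033, 0.0985, 0.0397]
tool_rot: [0.001, 0.031, 1.0, 0.0]
contact_force: [6.3, 1.7, -0.6]
gripper_width: 0.117
grasp_force: 56.6
```

Emit:
{"name": "jog_arm", "arguments": {"motion": [[0,0,0,0,0,4,4],[0,0,0,0,0,7,4],[0,0,0,0,0,9,4],[0,0,0,0,0,10,4],[0,0,0,0,0,10,4]]}}

```text
t: 29.3
eef_pos: [0.6033, 0.0989, 0.03]
tool_rot: [0.001, 0.031, 1.0, 0.001]
contact_force: [6.2, 2.0, 0.7]
gripper_width: 0.121
grasp_force: 56.6
```

Easing down until it touches.

Emit:
{"name": "jog_arm", "arguments": {"motion": [[0,0,0,0,0,1,4],[0,0,0,0,0,2,4],[0,0,0,0,0,3,4],[0,0,0,0,0,3,4]]}}

```text
t: 29.8
eef_pos: [0.6034, 0.099, 0.0274]
tool_rot: [0.001, 0.031, 1.0, 0.001]
contact_force: [4.6, 2.9, 3.3]
gripper_width: 0.117
grasp_force: 57.8
```

Emit:
{"name": "jog_arm", "arguments": {"motion": [[0,0,0,0,0,1,4],[0,0,0,0,0,2,4],[0,0,0,0,0,2,4]]}}

```text
t: 30.18
eef_pos: [0.6035, 0.099, 0.0271]
tool_rot: [0.001, 0.031, 1.0, 0.001]
contact_force: [-0.2, 2.2, 17.9]
gripper_width: 0.118
grasp_force: 59.3
```

Emit:
{"name": "jog_arm", "arguments": {"motion": [[0,0,0,0,0,-2,16],[0,0,0,0,0,-2,25],[0,0,0,0,0,-2,25],[0,0,0,0,0,-10,25],[0,0,0,0,0,-40,25],[0,0,0,0,0,-90,25],[0,0,0,0,0,-150,25],[0,0,0,0,-40,-200,25],[0,0,0,0,-90,-200,25],[0,0,0,0,-90,-200,25]]}}

```text
t: 31.42
eef_pos: [0.5967, 0.0019, 0.2268]
tool_rot: [0.001, 0.035, 0.999, -0.001]
contact_force: [-0.0, 0.3, -0.4]
gripper_width: 0.289
grasp_force: 0.0
```

```bash
python3 - <<'E'
from h import *
for i in range(4): p=wrist()
st()
a=cv2.resize(cv2.cvtColor(p["pixels"],cv2.COLOR_RGB2BGR),(400,300),interpolation=3)
s=bot.read_camera("side");b=cv2.resize(cv2.cvtColor(s["pixels"],cv2.COLOR_RGB2BGR)[130:310,180:380],(400,300),interpolation=2)
p=bot.read_camera("top");c=cv2.resize(cv2.cvtColor(p["pixels"],cv2.COLOR_RGB2BGR)[130:250,220:380],(400,300),interpolation=2)
w=cv2.resize(cv2.cvtColor(p["pixels"],cv2.COLOR_RGB2BGR),(400,300))
cv2.imwrite("pics/fin.png",np.vstack([np.hstack([a,b]),np.hstack([c,w])]))
E
```

```text
t 31.625 TCP u,z mm 72.1 225.0 x 0.5967 F [-0.  -0.2 -0.7] cmd~ 72.2 225.0 w 0.294
```

View pics/fin.png

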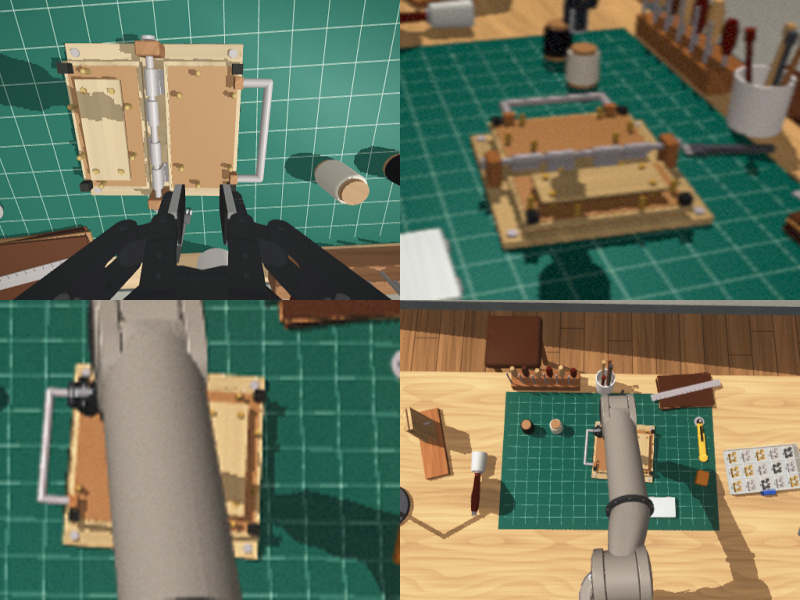

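The final pictures show both leaves flat, the bar back on the +y side, and the base plain side up between the receiving leaf's pins. The bystanders look unmoved and the gripper is clear.

```bash
python3 -c "
from station import bot
print(bot.hand_in())"
```

```text
the job is handed in; nothing more can be done
None
```

I handed the job in at about 32 s: the last pictures show the bag base plain side up between the receiving leaf's pins, both leaves flat, the gripper clear and the bystanders in place; no verdict came back.

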